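# Dock the cordless reading lamp in its charging base

## Task

Lift the orange-headed reading lamp out of the wooden rack and slide its stem down into the grey socket of the white charging base, past the side spring plunger, until it sits fully home on the charging contact, its light bar along the length of the base. How deep that is must be felt: push slowly and stop at the firm resistance, never forcing it. Let go and leave it standing there, without disturbing the blue lamp or the other things.

Things in the scene. Friction and masses are not known exactly. Their poses are not given: they have to be found in the camera images.
- lamp_head (a point): Centre of the orange light bar of the lamp to dock: 26 (x, across) by 130 (y, along) by 22 mm (z, up the stem), flat sides, to be pinched across its 26 mm from above over the stem. T-shaped lamp, 180 to 275 g: an aluminium stem 16 mm in diameter runs straight down from the bar's middle, its tip 179 mm below this point.
- lamp_tip (a point): Lower end of the orange lamp's stem, on its axis; axes as the head. The last 14 mm of the stem taper to 6 mm in diameter. A black collar (30 mm in diameter, 8 mm high) has its underside 86 mm above the tip and carries the lamp on the rack; in the base it never reaches the socket.
- sparelamp_head (a point): Centre of the blue light bar of a second lamp of the same shape and size, which stays in the rack. Which lamp is in which hole varies.
- rack: Fixed light-wood block, 200 (x) by 70 (y) by 88 mm high, origin at the centre of its underside. Two upright through holes 19 mm in diameter at x = -65 and +65 mm. A lamp hangs in each by its collar, its bar within 0.08 rad of the rack's y axis and its tip 2 mm above the table: raise it over 88 mm to free it.
- base: Fixed white charging base: plate 110 (x) by 170 (y, its length) by 12 mm high, with a grey socket tower 50 by 50 mm in its middle, up to 100 mm. Origin at the centre of its underside. The docked lamp's bar must be parallel to the base's y axis, either way round.
- socket (a point): Centre of the socket mouth on top of the tower, 100 mm above the table; axes as the base. Round upright bore 18 mm in diameter with a 3 mm chamfer. The plunger enters 16 mm below the mouth. The free charging contact lies 36 to 76 mm below the mouth, different every time and not measured; it gives 5 mm more under a light spring (1 to 3.5 N) to a hard stop, where the stem is home.
- plunger (a joint): Outward travel (m) of the spring plunger on the base's +x side (black knob): 0 when its nose stands 5.5 mm into the bore, about 0.0025 on the stem. It presses sideways with 4.5 N at 0 and about 8 N on the stem, so that sliding takes a push of about 4 to 12 N (friction varies); this holds the lamp, whose weight alone does not carry it down. At home the push rises sharply: about 20 N is plenty.
- contact (a joint): Downward travel (m) of the sprung charging contact in the bore: 0 free, 0.005 at its hard stop. The reading's noise may be as large as the travel.

How it is judged:
By the outcome, as a careful person would: the job done as asked, in the order asked, and still so for the second after the job is handed in, with the robot touching nothing.
It also fails if it takes over 51 s, if anything falls off the work surface, if the arm or the gripper's body presses on something with over 40 N, if the wrist force passes 120 N, or if a joint passes its speed limit or range.

## Robot

A 6-joint arm with a two-finger parallel gripper is mounted at the origin on the work surface. World frame = base frame: x ahead of the robot, y to its left, z up, the work surface at z = 0. Lengths are in m, angles in rad, forces in N, time in s.
With the tool pointing down it reaches from about 0.425 to 0.95 m from the base axis. Payload 3.5 kg.
Tool frame: the origin (TCP) lies at the very end of the fingers, on their centre line; the grasp point (between the pads) lies ctrl.grip_point_offset behind it (ctrl.grip_point_offset is the distance from the TCP to the grasp point, in m); z points along the fingers, y is the direction in which the jaws open and shut (so a half turn about z gives the same grasp; the last joint's range is limited). The gripper opens to 85 mm and grips with 20 to 120 N. Pads are 22 mm wide; open, the fingers measure 114 mm over their backs; the gripper's body (76 mm by 85 mm) begins 54 mm behind the grasp point. The pads swing forward as they close: fully open they stand 13 mm farther back than shut.
Start: joints at [-1.406, 0.286, 1.577, -0, 1.279, -0.15], TCP at [0.209, -0.642, 0.231] pointing down, gripper open.
Joint ranges: [-2.77, 2.77], [-0.9, 2.22], [0.21, 2.48], [-1.53, 4.67], [0.24, 2.81], [-2.84, 2.84]. Speed limits (rad/s): [2.79, 2.79, 3.14, 3.14, 3.14, 3.14].

## Interface

Orientations are given as a unit quaternion [x, y, z, w].
In Python, from plant import telemetry, imaging, ticket, finder, ctrl gives the robot as it stands. The module is installed in compiled form; this text tells all that it offers.
- The arm moves only by the shell command python3 -m crank 'ROWS' [FORCE]. ROWS is JSON, a list of rows, each a list of 7 numbers: the shift along the tool's x, y, z scaled (see below), then the turn, a rotation vector about the tool's x, y, z scaled (see below), then the opening, from 0 (shut) to 1 (fully open). A call has 1 to 12 rows; each row is the pose to reach, as a shift and turn from the pose commanded when the call began, along the tool's axes at that moment; what a row does not reach only later rows make up. The controller multiplies each number of a shift by 0.15 m and each number of a turn by 90 degrees. A row lasts 1/10 s, in which the tool goes at most 50 mm and 8.59 degrees, less where a joint would pass 70% of its speed; a pose out of reach is approached as far as the arm can. A call with a number of a shift or a turn outside -1 to 1 is refused whole. A call with a gripper value outside its range is refused whole. The fingers move at their own pace and stop on an object; FORCE is the grip in N (left out, the last holds). Time passes only in rows, so rows that repeat a pose let the fingers close. It gives the time, the measured TCP pose, the force and the opening at its end, in the units of the state.
- telemetry.get_state(): the state, without advancing time (a new reading comes with each control period).
- imaging.read_camera(name): name is "scene" or "top" or "wrist"; returns a dict with "pixels" (384x512x3 uint8, red, green, blue), "vfov" (degrees; the focal length in pixels is half the picture's height over the tangent of half this angle, whatever the lens; pixels are square), "cx", "cy" (the principal point, pixels), "distortion" ([k1, k2, p1, p2, k3] as OpenCV has them; the pictures are not rectified), "rvec" (rotation vector, rad) and "tvec" (3), from world to camera coordinates, as OpenCV has them. Camera axes: x right, y down, z forward; pixel columns grow to the right and rows downward; lengths in m; the calibration is good to about 2 mm. A picture is of the moment at which its call begins. There is no depth.
- ticket.sign_off(): hands the job in, once; it reports no verdict.
Trained networks look in a picture, given as the dict that the camera call returned (one of the last four; its "shot" number tells which), for a name from the list of things; names that differ only in an ending like _2 or _b are one class to them, and where a whole thing is asked for, a point or a joint stands for the part that bears it (a point fixed in the world has none). Each returns a list of dicts, best first, with "confidence" (0 to 1); they miss things now and then, are a little off and sometimes report something else, mostly with a low value. They report only what shows in the picture. A call takes as long as a camera call.
- finder.masks_of(label, picture): "pixels" (384x512 bool, what is visible of it) and "extent" ([left, top, right, bottom] in pixels, round what is visible of it).
- finder.pinpoint(label, picture): "location" ([row, column] in pixels: a listed point, or the origin of a listed thing).
The state is a dict: "time": time; "qpos": joint angles; "dq": joint speeds; "joint_efforts": joint torques, N m; "eef_pos": TCP position; "tcp_rot": TCP orientation; "contact_force": force on the tool from outside, world axes, zero at the start; "wrist_torque": the same for the moment, N m; "opening": opening from 0.0 (shut) to 1.0 (fully open).
Only numpy, scipy, OpenCV 4.12 (cv2) and the standard library are available. Lean on these libraries where they do the work, as an engineer would, in place of code of your own. Each camera call takes 0.05 s, during which the arm holds its last target.

## Working session

There is one attempt and no reset: what is moved stays moved. The work goes in short steps, Python scripts to look and compute and a shell command to move; the robot and the scene stay as the last step left them, time stands still between calls to the robot, and variables do not carry over. Pictures are saved under pics/ and viewed, and the job is handed in when it is done.

```bash
mkdir -p pics; ls; cat > h.py <<'E'
import numpy as np, cv2
from plant import telemetry, imaging, ticket, finder, ctrl
from scipy.spatial.transform import Rotation as R
def K(p):
    f=p["pixels"].shape[0]/2/np.tan(np.radians(p["vfov"])/2)
    return np.array([[f,0,p["cx"]],[0,f,p["cy"]],[0,0,1.]])
def ray(p,rc):
    u=cv2.undistortPoints(np.array([[[rc[1],rc[0]]]],float),K(p),np.array(p["distortion"],float)).ravel()
    Rm=cv2.Rodrigues(np.array(p["rvec"],float))[0]; t=np.array(p["tvec"],float).ravel()
    d=Rm.T@np.array([u[0],u[1],1]); return -Rm.T@t, d/np.linalg.norm(d)
def onz(p,rc,z):
    o,d=ray(p,rc); return o+d*(z-o[2])/d[2]
def tri(rs):
    A=np.zeros((3,3));b=np.zeros(3)
    for o,d in rs:
        M=np.eye(3)-np.outer(d,d);A+=M;b+=M@o
    x=np.linalg.solve(A,b); return x,[np.linalg.norm((np.eye(3)-np.outer(d,d))@(x-o)) for o,d in rs]
def proj(p,X):
    q=cv2.projectPoints(np.array(X,float).reshape(-1,1,3),np.array(p["rvec"],float),np.array(p["tvec"],float),K(p),np.array(p["distortion"],float))[0].reshape(-1,2)
    return q
def save(p,n): cv2.imwrite("pics/"+n+".png",p["pixels"][:,:,::-1])
E
python3 - <<'E'
from h import *
s=telemetry.get_state(); print(s, ctrl.grip_point_offset)
P={}
for c in ["scene","top"]:
    p=imaging.read_camera(c);P[c]=p;save(p,c+"0")
    for l in ["lamp_head","lamp_tip","sparelamp_head","rack","base","socket","plunger"]:
        print(c,l,[(np.round(r["location"],1),round(r["confidence"],2)) for r in finder.pinpoint(l,p)][:3])
E
```

```text
pics
{'time': 0.0, 'qpos': array([-1.40603164e+00,  2.87212688e-01,  1.57816276e+00,  8.76503121e-06,
        1.27859707e+00, -1.50023253e-01]), 'dq': array([-0.00048347,  0.00018845, -0.0012411 ,  0.00126426, -0.00023624,
        0.00051867]), 'joint_efforts': array([-1.14469796e-03, -4.05980802e+01, -2.92623156e+01, -1.31072707e-04,
        5.84612731e-03,  3.29217123e-06]), 'eef_pos': array([ 0.20889738, -0.64117821,  0.22992353]), 'tcp_rot': array([ 9.87638618e-01,  1.56743560e-01, -4.57541864e-06, -1.18992813e-03]), 'contact_force': array([0.1184891 , 0.94905471, 0.13389289]), 'wrist_torque': array([0.0109176 , 0.03386438, 0.05007951]), 'opening': 1.001672124122196} 0.0187
scene lamp_head [(array([232.1, 196.2]), 0.73)]
scene lamp_tip []
scene sparelamp_head [(array([183.2, 173.2]), 0.66)]
scene rack [(array([289. , 199.6]), 0.58)]
scene base [(array([219.3, 317. ]), 0.97)]
scene socket [(array([177.9, 323.7]), 0.65)]Traceback (most recent call last):
  File "<stdin>", line 7, in <module>
ValueError: it knows: base, lamp_head, lamp_tip, rack, socket, sparelamp_head
```

```bash
python3 - <<'E'
from h import *
P={}
for c in ["scene","top"]:
    p=imaging.read_camera(c);P[c]=p;save(p,c+"1")
for l in ["lamp_head","sparelamp_head","rack","base","socket"]:
    rs=[]
    for c in P:
        r=finder.pinpoint(l,P[c]); print(c,l,[(np.round(q["location"],1),round(q["confidence"],2)) for q in r][:3])
        if r: rs.append(ray(P[c],r[0]["location"]))
    if len(rs)==2: print(l,tri(rs))
p=P["top"]
for l,z in [("lamp_head",.192),("sparelamp_head",.192),("base",0.1),("rack",.088)]:
    r=finder.masks_of(l,p)
    if r:
        m=r[0]["pixels"].astype(np.uint8); ct=max(cv2.findContours(m,0,1)[0],key=cv2.contourArea)
        print(l,r[0]["confidence"],r[0]["extent"],cv2.minAreaRect(ct))
print(telemetry.get_state()["time"])
E
```

```text
scene lamp_head [(array([232.6, 196.4]), 0.92), (array([287.9, 198.8]), 0.19)]
top lamp_head [(array([152.5, 309.9]), 0.89)]
lamp_head (array([ 0.6413681 , -0.16196661,  0.17948336]), [np.float64(0.001955008264771705), np.float64(0.001955008264771623)])
scene sparelamp_head [(array([184.1, 173. ]), 0.62)]
top sparelamp_head [(array([206.1, 308.3]), 0.72)]
sparelamp_head (array([ 0.51477635, -0.15091558,  0.18621483]), [np.float64(0.0013734540636637779), np.float64(0.0013734540636638757)])
scene rack [(array([289.1, 196.8]), 0.57)]
top rack [(array([197.2, 297.1]), 0.66)]
rack (array([ 0.57265481, -0.15442675, -0.0041631 ]), [np.float64(5.828200936984883e-05), np.float64(5.82820093698476e-05)])
scene base [(array([219.7, 318.8]), 0.8)]
top base [(array([216.3, 183.5]), 0.85)]
base (array([ 0.52629122,  0.15705753, -0.0031815 ]), [np.float64(0.0004964483531081943), np.float64(0.0004964483531083336)])
scene socket [(array([176. , 322.2]), 0.74)]
top socket [(array([215.7, 172.9]), 0.76), (array([150.3, 308.7]), 0.19)]
socket (array([0.51301233, 0.1656862 , 0.10139209]), [np.float64(0.0014352565386739364), np.float64(0.0014352565386739431)])
lamp_head 0.8 [280.3, 144.5, 334.4, 168.7] ((307.5261535644531, 157.86996459960938), (56.9258918762207, 23.496946334838867), 5.04245138168335)
sparelamp_head 0.8 [276.7, 200.8, 338.8, 219.3] ((307.4631042480469, 210.90570068359375), (59.39145278930664, 17.65447235107422), 5.19442892074585)
base 0.88 [145.7, 185.8, 218.6, 243.6] ((184.33905029296875, 215.6540985107422), (62.73252487182617, 46.26316833496094), 24.443954467773438)
rack 0.63 [285.2, 158.0, 317.4, 234.7] ((299.8677062988281, 179.88153076171875), (32.5609016418457, 43.15567398071289), 3.1798300743103027)
1.15
```

```bash
python3 -c "
import cv2
for n in ['scene1','top1']: print(cv2.imread('pics/'+n+'.png').shape)"
```

```text
(384, 512, 3)
(384, 512, 3)
```

View pics/scene1.png

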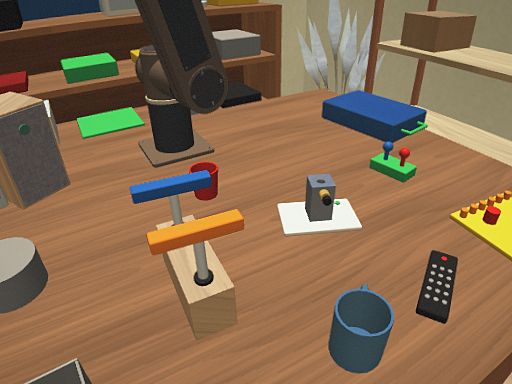

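View pics/top1.png

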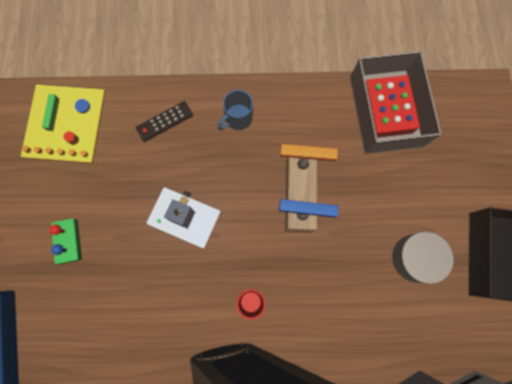

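The scene picture shows the orange lamp in the rack hole nearer the camera (bar at about 196,232), the blue one behind it (173,184), and the socket tower at about (322,176). The top picture agrees: orange bar at (309,152), base at (184,215) and the plunger knob at about (185,195), towards +x. Next I'll drive to a hover above the orange lamp.

```bash
cat >> h.py <<'E'
def to(target,yaw=None):
    s=telemetry.get_state(); Rm=R.from_quat(s["tcp_rot"]); 
    d=Rm.inv().apply(np.array(target)-s["eef_pos"])
    x=Rm.as_matrix()[:,0]; cy=np.degrees(np.arctan2(x[1],x[0]))
    print("pos",s["eef_pos"].round(4),"yaw",round(cy,2),"tilt",Rm.as_matrix()[:,2].round(4),"t",s["time"])
    print("shift units",(d/.15).round(3))
    if yaw is not None:
        T=R.from_euler("z",yaw,degrees=True)*R.from_euler("x",180,degrees=True)
        print("turn units",((Rm.inv()*T).as_rotvec()/(np.pi/2)).round(4))
E
python3 -m crank '[[0.3,-0.17,-0.2,0,0,0,1],[0.6,-0.34,-0.3,0,0,0,1],[0.93,-0.53,-0.4,0,0,0,1],[0.93,-0.53,-0.4,0,0,0,1]]'
python3 -m crank '[[0.3,-0.17,0,0,0,-0.08,1],[0.6,-0.34,0,0,0,-0.16,1],[0.93,-0.53,0,0,0,-0.24,1],[0.93,-0.53,0,0,0,-0.3,1]]'
python3 - <<'E'
from h import *
to([.6414,-.162,.29],85)
E
```

```text
time: 1.55
eef_pos: [0.3196, -0.5209, 0.2936]
tcp_rot: [0.987, 0.158, 0.001, 0.001]
contact_force: [0.5, -0.6, 0.3]
opening: 1.001
time: 1.95
eef_pos: [0.4279, -0.4005, 0.2917]
tcp_rot: [0.922, 0.387, 0.001, -0.0]
contact_force: [0.6, -1.2, 0.2]
opening: 1.003
pos [ 0.4279 -0.4005  0.2917] yaw 45.57 tilt [ 1.4e-03  8.0e-04 -1.0e+00] t 1.95
shift units [ 2.132 -0.096  0.015]
turn units [ 0.0006 -0.0008 -0.4381]
```

```bash

python3 -m crank '[[0.3,0,0,0,0,-0.08,1],[0.6,0,0,0,0,-0.16,1],[0.9,-0.02,0,0,0,-0.24,1],[1,-0.05,0,0,0,-0.32,1],[1,-0.05,0,0,0,-0.4,1],[1,-0.05,0,0,0,-0.438,1]]'
python3 - <<'E'
from h import *
to([.6414,-.162,.29],85)
E
```

```text
time: 2.55
eef_pos: [0.5263, -0.2918, 0.2914]
tcp_rot: [0.739, 0.674, -0.0, 0.0]
contact_force: [-0.7, -0.8, 0.0]
opening: 0.998
pos [ 0.5263 -0.2918  0.2914] yaw 84.77 tilt [ 1.e-04 -1.e-04 -1.e+00] t 2.55
shift units [0.932 0.685 0.009]
turn units [ 0.0001  0.0001 -0.0026]
```

```bash

python3 -m crank '[[0.3,0.23,0,0,0,0,1],[0.6,0.46,0,0,0,0,1],[0.9,0.68,0,0,0,0,1],[0.93,0.685,0,0,0,0,1],[0.93,0.685,0,0,0,0,1]]'
python3 - <<'E'
from h import *
to([.6414,-.162,.165],85)
p=imaging.read_camera("wrist"); save(p,"w1")
print(K(p)[0,0],p["rvec"],p["tvec"],p["distortion"])
for l in ["lamp_head","sparelamp_head"]:
    print(l,[(np.round(q["location"],1),round(q["confidence"],2),onz(p,q["location"],.181).round(4)) for q in finder.pinpoint(l,p)])
E
```

```text
time: 3.05
eef_pos: [0.643, -0.1609, 0.291]
tcp_rot: [0.739, 0.674, 0.0, -0.0]
contact_force: [-0.0, 0.3, 0.6]
opening: 0.997
pos [ 0.643  -0.1609  0.291 ] yaw 84.71 tilt [ 1.e-04  8.e-04 -1.e+00] t 3.05
shift units [-0.009 -0.01   0.84 ]
turn units [ 0.     -0.0005 -0.0032]
293.55032942907644 [-2.84810443  0.13186824  0.01708775] [-0.65578633 -0.15130103  0.40726637] [-0.05424578  0.          0.          0.          0.        ]
lamp_head [(array([182.9, 251.8]), 0.96, array([ 0.6423, -0.1576,  0.181 ]))]
sparelamp_head [(array([190.8, 105. ]), 0.95, array([ 0.5079, -0.1526,  0.181 ]))]
```

View pics/w1.png

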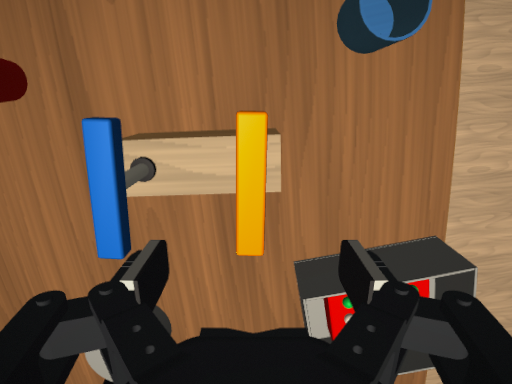

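The wrist picture shows the orange bar centred near (252,183), almost upright in the picture, and the blue bar well to the left at (107,188). The open fingers sit either side of the orange bar and clear of the blue one. Now I'll measure the bar's centre and yaw by outline.

```bash
cat >> h.py <<'E'
from scipy.optimize import minimize
def box(c,yaw,L):
    s=np.array([[a,b,d] for a in(-.5,.5) for b in(-.5,.5) for d in(-.5,.5)])*L
    return R.from_euler("z",yaw).apply(s)+c
def fitbox(pms,c0,yaw0,L,fz=None):
    def cost(v):
        e=0
        for p,m in pms:
            c=np.array([v[0],v[1],fz if fz is not None else v[3]])
            q=cv2.convexHull(proj(p,box(c,v[2]/10,L)).astype(np.float32)).reshape(-1,2)
            im=np.zeros(m.shape,np.uint8); cv2.fillConvexPoly(im,np.round(q*16).astype(np.int32),255,cv2.LINE_AA,4)
            e+=np.abs(im/255.-m).sum()
        return e
    x0=[c0[0],c0[1],yaw0*10]+([] if fz is not None else [c0[2]])
    S=np.vstack([x0]+[np.array(x0)+np.eye(len(x0))[i]*(.01 if i!=2 else .5) for i in range(len(x0))])
    r=minimize(cost,x0,method="Nelder-Mead",options=dict(initial_simplex=S,xatol=1e-5,fatol=.01,maxiter=600))
    return r.x/np.array([1,1,10]+[1]*(len(x0)-3)),r.fun,sum(m.sum() for _,m in pms)
def orange(p):
    h=cv2.cvtColor(p["pixels"],cv2.COLOR_RGB2HSV); m=((h[...,0]>=8)&(h[...,0]<=24)&(h[...,1]>215)&(h[...,2]>120)).astype(np.uint8)
    n,l,st,_=cv2.connectedComponentsWithStats(m); i=1+np.argmax(st[1:,4]); return (l==i).astype(np.uint8)
E
python3 - <<'E'
from h import *
P=[imaging.read_camera(c) for c in("wrist","scene","top")]
M=[orange(p) for p in P]
for p,m in zip(P,M): print(m.sum(),cv2.boundingRect(m))
L=np.array([.026,.13,.022]); c0=[.6414,-.161,.181]; y0=np.radians(-5)
for sel in ([0],[0,1],[0,1,2]):
    x,f,n=fitbox([(P[i],M[i]) for i in sel],c0,y0,L,.181 if sel==[0] else None); print(sel,x.round(4),np.degrees(x[2]),f,n)
E
```

```text
Traceback (most recent call last):
  File "h.py", line 50, in orange
    n,l,st,_=cv2.connectedComponentsWithStats(m); i=1+np.argmax(st[1:,4]); return (l==i).astype(np.uint8)
                                                      ~~~~~~~~~^^^^^^^^^^
ValueError: attempt to get argmax of an empty sequence
```

```bash

python3 - <<'E'
from h import *
P=[imaging.read_camera(c) for c in("wrist","scene","top")]
save(P[1],"s2")
# reuse first pictures for scene/top (nothing moved but the arm)
for i,n in ((1,"scene1"),(2,"top1")): P[i]["pixels"]=cv2.imread(f"pics/{n}.png")[:,:,::-1].copy()
M=[orange(p) for p in P]
for p,m in zip(P,M): print(m.sum(),cv2.boundingRect(m))
L=np.array([.026,.13,.022]); c0=[.6414,-.161,.181]; y0=np.radians(-5)
for sel in ([0],[1],[2],[0,1],[0,1,2]):
    x,f,n=fitbox([(P[i],M[i]) for i in sel],c0,y0,L,.181 if len(sel)==1 else None); print(sel,x.round(4),np.degrees(x[2]),f,n)
# base plate white fit
W=[]
for p in P[1:]:
    h=cv2.cvtColor(p["pixels"],cv2.COLOR_RGB2HSV); m=((h[...,1]<40)&(h[...,2]>195)).astype(np.uint8)
    q=proj(p,[[.52,.16,0.012]])[0]
    n,l,st,ce=cv2.connectedComponentsWithStats(m); 
    i=max(range(1,n),key=lambda k: st[k,4]-20*np.hypot(*(ce[k]-q))); m=(l==i).astype(np.uint8)
    ct=max(cv2.findContours(m,0,1)[0],key=cv2.contourArea); m=cv2.fillConvexPoly(m*0,cv2.convexHull(ct),1); W.append(m); print(m.sum(),cv2.boundingRect(m))
for sel in ([1],[0],[0,1]):
    x,f,n=fitbox([(P[1+i],W[i]) for i in sel],[.52,.163,.006],np.radians(-24),np.array([.11,.17,.012]),.006); print(sel,x.round(4),np.degrees(x[2]),f,n)
E
```

```text
Traceback (most recent call last):
  File "h.py", line 50, in orange
    n,l,st,_=cv2.connectedComponentsWithStats(m); i=1+np.argmax(st[1:,4]); return (l==i).astype(np.uint8)
                                                      ~~~~~~~~~^^^^^^^^^^
ValueError: attempt to get argmax of an empty sequence
```

```bash
sed -i 's/>215)/>175)/' h.py
python3 - <<'E'
from h import *
im=cv2.cvtColor(cv2.imread("pics/top1.png"),cv2.COLOR_BGR2HSV); print(im[152,309],im[215,160]); im=cv2.cvtColor(cv2.imread("pics/scene1.png"),cv2.COLOR_BGR2HSV); print(im[232,196],im[215,295])
P=[imaging.read_camera(c) for c in("wrist","scene","top")]
# reuse first pictures for scene/top (nothing moved but the arm)
for i,n in ((1,"scene1"),(2,"top1")): P[i]["pixels"]=cv2.imread(f"pics/{n}.png")[:,:,::-1].copy()
M=[orange(p) for p in P]
for p,m in zip(P,M): print(m.sum(),cv2.boundingRect(m))
L=np.array([.026,.13,.022]); c0=[.6414,-.161,.181]; y0=np.radians(-5)
for sel in ([0],[1],[2],[0,1],[0,1,2]):
    x,f,n=fitbox([(P[i],M[i]) for i in sel],c0,y0,L,.181 if len(sel)==1 else None); print(sel,x.round(4),np.degrees(x[2]),f,n)
W=[]
for p in P[1:]:
    h=cv2.cvtColor(p["pixels"],cv2.COLOR_RGB2HSV); m=((h[...,1]<40)&(h[...,2]>170)).astype(np.uint8)
    q=proj(p,[[.52,.16,0.012]])[0]
    n,l,st,ce=cv2.connectedComponentsWithStats(m); 
    i=max(range(1,n),key=lambda k: st[k,4]-20*np.hypot(*(ce[k]-q))); m=(l==i).astype(np.uint8)
    ct=max(cv2.findContours(m,0,1)[0],key=cv2.contourArea); m=cv2.fillConvexPoly(m*0,cv2.convexHull(ct),1); W.append(m); print(m.sum(),cv2.boundingRect(m))
for sel in ([1],[0],[0,1]):
    x,f,n=fitbox([(P[1+i],W[i]) for i in sel],[.52,.163,.006],np.radians(-24),np.array([.11,.17,.012]),.006); print(sel,x.round(4),np.degrees(x[2]),f,n)
E
```

```text
[ 18 170 210] [109   9 223]
[ 12 213 188] [ 39   7 244]
3845 (237, 106, 33, 146)
2169 (147, 209, 97, 46)
30 (63, 131, 12, 11)
[0] [ 0.6409 -0.1603 -0.1107] -6.3405852690270805 833.3882352941177 3845
[1] [ 0.6376 -0.1582 -0.1028] -5.889339793037385 381.4 2169
[2] [ 0.6414 -0.161  -0.0373] -2.135211024345884 918.7764705882353 30
[0, 1] [ 0.6408 -0.1602 -0.1142  0.1791] -6.542597407532013 1198.9137254901962 6014
[0, 1, 2] [ 0.6406 -0.1604 -0.1106  0.1791] -6.33526331038401 2122.6352941176474 6044
2276 (278, 199, 84, 35)
2653 (147, 188, 73, 60)
[1] [ 0.5228  0.1558 -0.4244] -24.31885280119484 113.63137254901962 2653
[0] [ 0.5128  0.1624 -0.4258] -24.395498171103245 416.3098039215686 2276
[0, 1] [ 0.5227  0.1565 -0.4177] -23.933621733133737 625.1725490196078 4929
```

```bash

python3 - <<'E'
from h import *
P=[imaging.read_camera(c) for c in("wrist","scene","top")]
for i,n in ((1,"scene1"),(2,"top1")): P[i]["pixels"]=cv2.imread(f"pics/{n}.png")[:,:,::-1].copy()
for p in P: print(p["distortion"],p["cx"],p["cy"],p["vfov"], (-cv2.Rodrigues(np.array(p["rvec"]))[0].T@np.array(p["tvec"])).round(3))
out=[]
def crop(p,c,r,k):
    im=p["pixels"][:,:,::-1].copy()
    y0=max(0,int(c[1]-r[1]));x0=max(0,int(c[0]-r[0]))
    im=cv2.resize(im[y0:y0+2*r[1],x0:x0+2*r[0]],None,fx=k,fy=k,interpolation=cv2.INTER_NEAREST)
    def poly(X,col):
        q=cv2.convexHull(proj(p,X).astype(np.float32)).reshape(-1,2); q=((q-[x0,y0]+.5)*k); cv2.polylines(im,[q.astype(np.int32)],True,col,1)
    poly(box([.6408,-.1602,.180],-.114,np.array([.026,.13,.022])),(255,0,0))
    poly(box([.5227,.1565,.006],-.42,np.array([.11,.17,.012])),(0,0,255))
    poly(box([.5227,.1565,.1],-.42,np.array([.05,.05,.0001])),(0,255,0))
    return im
cv2.imwrite("pics/ov0.png",crop(P[0],(252,180),(130,90),3))
a=crop(P[1],(320,205),(65,50),6);b=crop(P[2],(183,215),(65,50),6)
cv2.imwrite("pics/ov1.png",cv2.resize(np.vstack([a,b]),None,fx=.5,fy=.5))
cv2.imwrite("pics/ov1.png",a);cv2.imwrite("pics/ov2.png",b)
E
```

```text
[-0.05424578  0.          0.          0.          0.        ] 253.35160252868926 189.6597341380276 66.37431672814346 [ 0.648 -0.092  0.435]
[-0.08951484  0.          0.          0.          0.        ] 259.3153691647521 185.5934728491953 57.03178125508671 [ 1.007 -0.268  0.486]
[-0.00287896  0.          0.          0.          0.        ] 248.98632955482813 193.24025074577312 54.39577947606248 [ 0.374 -0.016  1.003]
```

View pics/ov0.png

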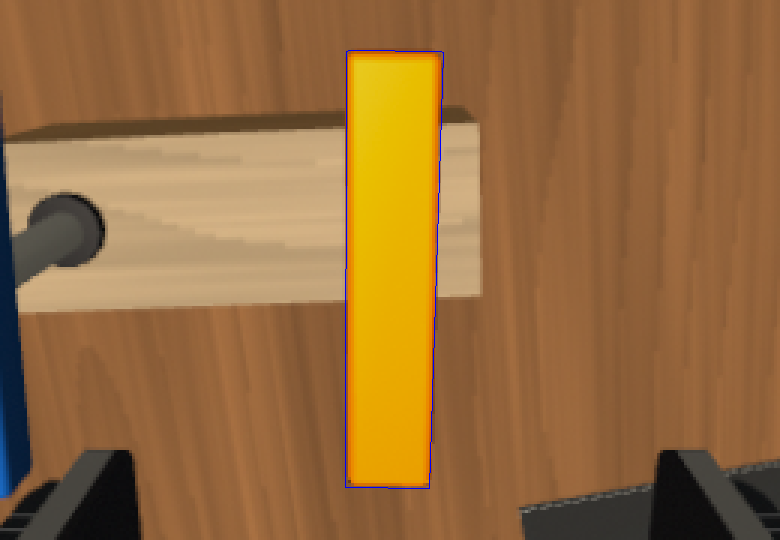

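View pics/ov1.png

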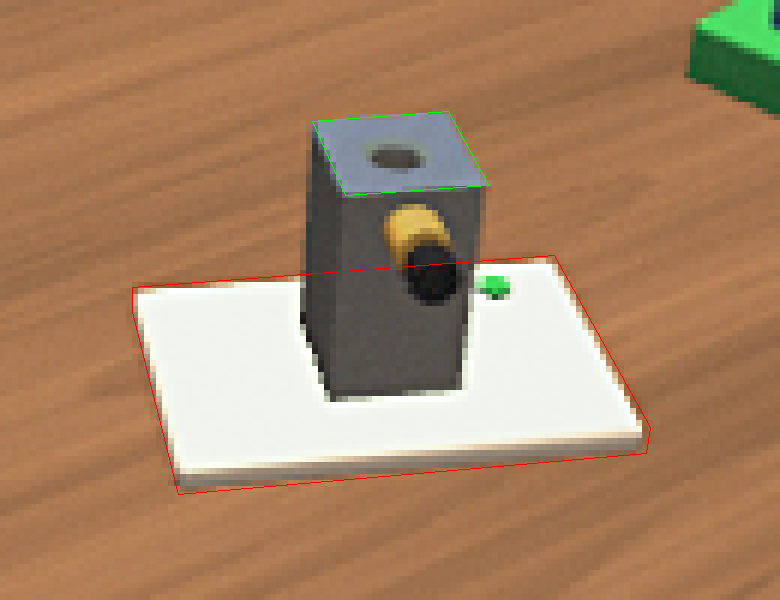

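View pics/ov2.png

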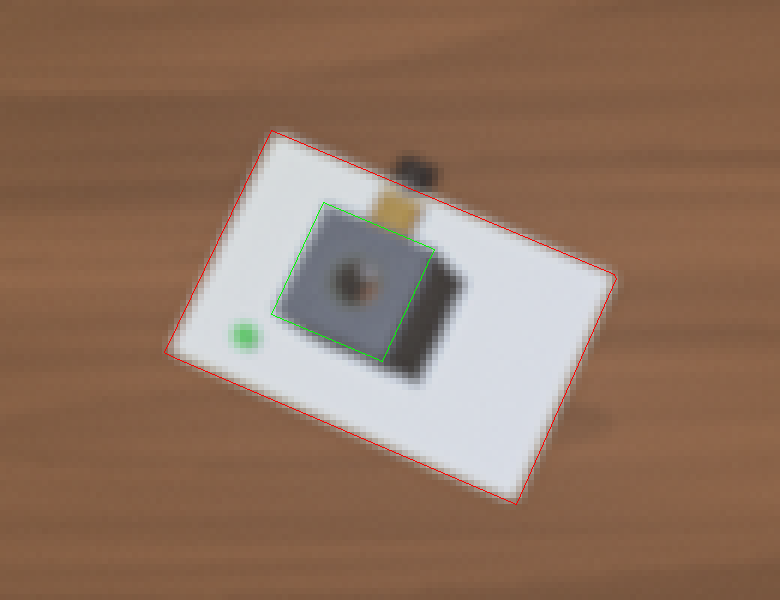

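The overlays fit well. The bar centre is at (0.641, -0.160) with yaw about -6.5°, and the base is at (0.5227, 0.1565) with yaw about -24°. I'll descend to grasp.

```bash

python3 - <<'E'
from h import *
to([.6408,-.1602,.161],83.6)
E
```

```text
pos [ 0.6415 -0.164   0.2914] yaw 84.45 tilt [ 0. -0. -1.] t 3.8
shift units [ 0.025 -0.007  0.869]
turn units [ 0.     -0.      0.0094]
```

```bash

python3 -m crank '[[0.025,-0.007,0.2,0,0,0.009,1],[0.025,-0.007,0.4,0,0,0.009,1],[0.025,-0.007,0.6,0,0,0.009,1],[0.025,-0.007,0.8,0,0,0.009,1],[0.025,-0.007,0.869,0,0,0.009,1],[0.025,-0.007,0.869,0,0,0.009,1]]' 40
python3 - <<'E'
from h import *
to([.6408,-.1602,.161],83.6)
p=imaging.read_camera("wrist"); save(p,"w2"); p=imaging.read_camera("scene"); save(p,"s3")
E
```

```text
time: 4.4
eef_pos: [0.6397, -0.1596, 0.1588]
tcp_rot: [0.745, 0.667, -0.001, -0.002]
contact_force: [0.5, -0.1, 0.5]
opening: 1.0
pos [ 0.6397 -0.1596  0.1588] yaw 83.65 tilt [-0.004   0.0017 -1.    ] t 4.4
shift units [-0.003  0.008 -0.015]
turn units [-0.0026 -0.0008  0.0005]
```

View pics/s3.png

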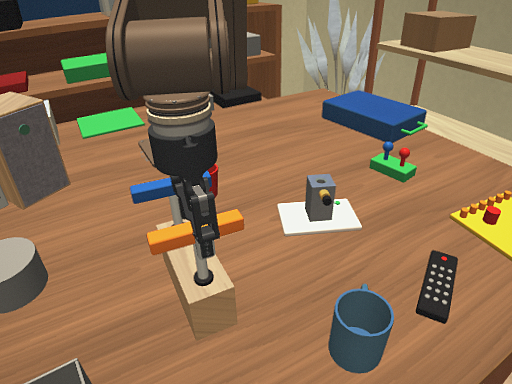

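View pics/w2.png

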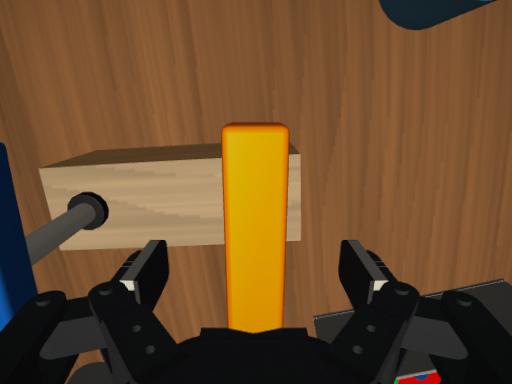

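The fingers straddle the orange bar, whose end is near (255,125), and nothing else is between them. I'll close with 40 N first and settle, then raise the force.

```bash

python3 -m crank '[[0,0,0,0,0,0,0],[0,0,0,0,0,0,0],[0,0,0,0,0,0,0],[0,0,0,0,0,0,0],[0,0,0,0,0,0,0],[0,0,0,0,0,0,0]]' 30
python3 -m crank '[[0,0,0,0,0,0,0],[0,0,0,0,0,0,0]]' 90
python3 - <<'E'
from h import *
to([.6408,-.1602,.29],83.6)
p=imaging.read_camera("scene"); save(p,"s4")
print(telemetry.get_state()["contact_force"],telemetry.get_state()["wrist_torque"])
E
```

```text
time: 5.1
eef_pos: [0.6409, -0.1602, 0.1617]
tcp_rot: [0.745, 0.667, 0.0, 0.0]
contact_force: [-1.7, -0.4, 3.3]
opening: 0.295
time: 5.3
eef_pos: [0.6412, -0.1602, 0.1619]
tcp_rot: [0.745, 0.667, 0.0, 0.001]
contact_force: [-1.1, 0.6, 4.8]
opening: 0.289
pos [ 0.6412 -0.1602  0.1619] yaw 83.65 tilt [ 1.e-03 -5.e-04 -1.e+00] t 5.3
shift units [-0.    -0.002 -0.854]
turn units [0.0007 0.0002 0.0006]
[-1.38784846  0.10993533  5.51547697] [0.0311109  0.26817982 0.03103993]
```

View pics/s4.png

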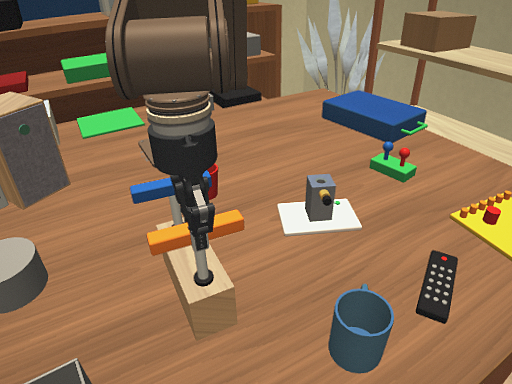

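```bash

python3 -m crank '[[0,0,-0.06,0,0,0,0],[0,0,-0.15,0,0,0,0],[0,0,-0.27,0,0,0,0],[0,0,-0.4,0,0,0,0],[0,0,-0.53,0,0,0,0],[0,0,-0.66,0,0,0,0],[0,0,-0.79,0,0,0,0],[0,0,-0.92,0,0,0,0],[0,0,-0.98,0,0,0,0],[0,0,-0.98,0,0,0,0],[0,0,-0.98,0,0,0,0]]' 90
python3 - <<'E'
from h import *
to([.5227,.1565,.31],66)
s=telemetry.get_state();print(s["contact_force"],s["wrist_torque"],s["opening"])
p=imaging.read_camera("scene"); save(p,"s5")
for l in("lamp_head","lamp_tip"): print(l,[(np.round(q["location"],1),round(q["confidence"],2)) for q in finder.pinpoint(l,p)])
p=imaging.read_camera("wrist"); save(p,"w5")
E
```

```text
time: 6.45
eef_pos: [0.6404, -0.1598, 0.307]
tcp_rot: [0.745, 0.667, -0.0, -0.001]
contact_force: [-0.6, -0.1, -2.9]
opening: 0.287
pos [ 0.6404 -0.1598  0.307 ] yaw 83.65 tilt [-1.5e-03  7.0e-04 -1.0e+00] t 6.45
shift units [ 2.009 -1.013 -0.018]
turn units [-0.0011 -0.0002  0.1961]
[-0.55833417 -0.11591012 -2.89165015] [-0.02233474  0.01970961  0.07285383] 0.2868452168491137
lamp_head [(array([131. , 184.8]), 0.83)]
lamp_tip []
```

View pics/s5.png

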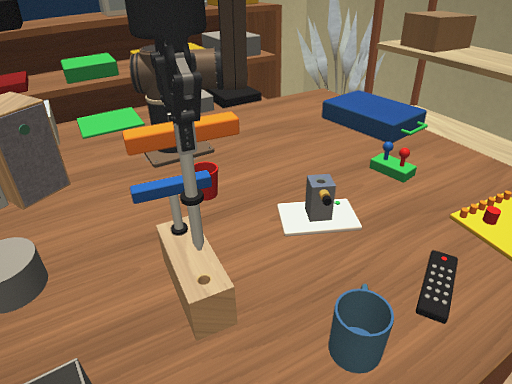

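View pics/w5.png

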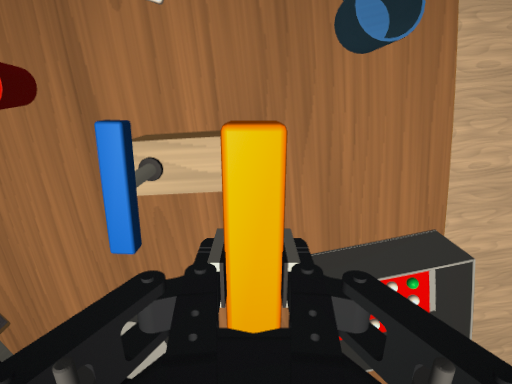

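The orange lamp is out of the rack, with its stem tip near (200,247) in the scene picture and the blue lamp still in its hole. Next I'll carry it to the base.

```bash

python3 -m crank '[[0.1,-0.05,0,0,0,0,0],[0.28,-0.14,0,0,0,0,0],[0.46,-0.23,0,0,0,0,0],[0.64,-0.32,0,0,0,0,0],[0.82,-0.41,0,0,0,0,0],[1,-0.5,0,0,0,0,0],[1,-0.5,0,0,0,0.04,0]]'
python3 -m crank '[[0.18,-0.09,0,0,0,0.04,0],[0.36,-0.18,0,0,0,0.08,0],[0.54,-0.27,0,0,0,0.12,0],[0.72,-0.36,0,0,0,0.15,0],[0.76,-0.38,0,0,0,0.15,0],[0.76,-0.38,0,0,0,0.15,0],[0.76,-0.38,0,0,0,0.15,0]]'
python3 - <<'E'
from h import *
to([.5227,.1565,.31],66)
s=telemetry.get_state();print(s["contact_force"],s["wrist_torque"],s["opening"])
T=R.from_quat(s["tcp_rot"]).as_matrix(); tip=s["eef_pos"]+T[:,2]*(.1593); print("tip",tip)
P={}
for c in("scene","top","wrist"):
    p=imaging.read_camera(c); save(p,c[0]+"6"); P[c]=p
    print(c,"pred tip",proj(p,[tip,[.5227,.1565,.1],[.6408,-.1602,0]]).round(1).tolist())
    for l in("lamp_head","lamp_tip","socket"): print(l,[(np.round(q["location"],1),round(q["confidence"],2)) for q in finder.pinpoint(l,p)])
E
```

```text
time: 7.35
eef_pos: [0.5811, 0.0016, 0.3079]
tcp_rot: [0.765, 0.644, 0.0, -0.001]
contact_force: [0.2, -0.7, -2.2]
opening: 0.294
time: 8.05
eef_pos: [0.5463, 0.1192, 0.3079]
tcp_rot: [0.836, 0.549, -0.0, 0.0]
contact_force: [0.3, -0.0, -3.1]
opening: 0.288
pos [0.5463 0.1192 0.3079] yaw 66.58 tilt [ 0.e+00 -6.e-04 -1.e+00] t 8.05
shift units [ 0.166 -0.244 -0.014]
turn units [0.0002 0.0003 0.0064]
[ 0.29885595 -0.01958627 -3.11973291] [-0.03859384 -0.02629116  0.0215748 ] 0.288456000914423
tip [0.54634731 0.11909312 0.14859199]
scene pred tip [[315.3, 169.1], [321.0, 179.9], [208.8, 316.2]]
lamp_head [(array([ 76.2, 322.1]), 0.6)]
lamp_tip [(array([172.3, 316.6]), 0.97), (array([287.2, 199.3]), 0.17)]
socket [(array([178.8, 319.2]), 0.88)]
top pred tip [[188.7, 197.8], [176.4, 211.5], [298.2, 172.8]]
lamp_head [(array([178.7, 175.2]), 0.91)]
lamp_tip [(array([199.6, 189. ]), 0.94)]
socket [(array([214.8, 178. ]), 0.94)]
wrist pred tip [[252.5, 173.5], [222.0, 143.8], [364.0, 273.6]]
lamp_head [(array([259.1, 251.3]), 0.71)]
lamp_tip []
socket [(array([143.7, 220.4]), 0.88), (array([257.3, 251.8]), 0.61)]
```

```bash

python3 - <<'E'
import cv2
im=cv2.imread("pics/s6.png"); cv2.imwrite("pics/s6c.png",cv2.resize(im[90:250,220:400],None,fx=4,fy=3.75,interpolation=cv2.INTER_CUBIC))
E
```

```text
(no output)
```

View pics/s6.png

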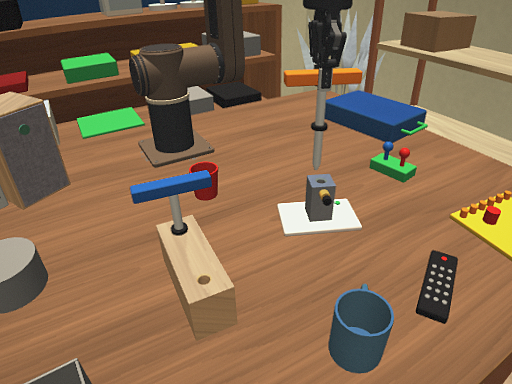

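View pics/w6.png

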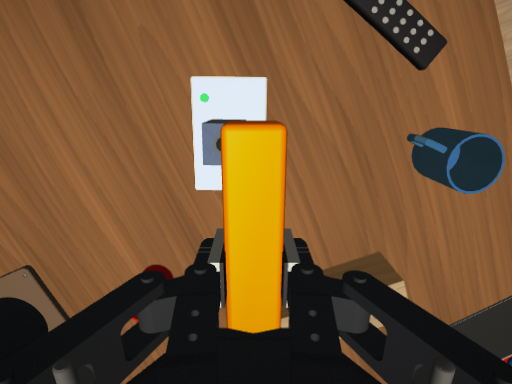

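```bash

python3 - <<'E'
from h import *
s=imaging.read_camera("scene");t=imaging.read_camera("top")
print("tip",tri([ray(s,[172.3,316.6]),ray(t,[199.6,189.0])]))
print("sock",tri([ray(s,[178.8,319.2]),ray(t,[214.8,178.0])]))
print("sock@.1",onz(s,[178.8,319.2],.1),onz(t,[214.8,178.0],.1),onz(s,[177.9,323.7],.1),onz(t,[215.7,172.9],.1))
m=finder.masks_of("base",t)
# tower-top hole in scene pic: dark blob
for n,p in(("scene1",s),("top1",t)):
    q=proj(p,[[.5227,.1565,.1]])[0]; g=cv2.imread(f"pics/{n}.png",0).astype(float)
    y,x=np.mgrid[:384,:512]; r=6 if n=="scene1" else 5
    w=((np.hypot(x-q[0],y-q[1])<r))*np.clip(95-g,0,60)
    c=[(w*y).sum()/w.sum(),(w*x).sum()/w.sum()]; print(n,q,c,onz(p,c,.098))
to([.5227,.1565,.27],65.8)
E
```

```text
tip (array([0.54495237, 0.12148637, 0.13953237]), [np.float64(0.0020368553429020867), np.float64(0.0020368553429020364)])
sock (array([0.51579061, 0.15447893, 0.09923049]), [np.float64(0.002313449877922412), np.float64(0.0023134498779223385)])
sock@.1 [0.51729176 0.15612279 0.1       ] [0.51437213 0.15234057 0.1       ] [0.51939642 0.16654537 0.1       ] [0.51241465 0.16472773 0.1       ]
scene1 [320.95425333 179.88429641] [np.float64(181.15338645418328), np.float64(320.65338645418325)] [0.52388996 0.15493896 0.098     ]
top1 [176.3580033  211.46044895] [np.float64(211.91002044989776), np.float64(175.83640081799592)] [0.52194253 0.15813848 0.098     ]
pos [0.5464 0.1195 0.308 ] yaw 66.55 tilt [-1.e-04  0.e+00 -1.e+00] t 8.8
shift units [ 0.163 -0.243  0.253]
turn units [-0.      0.      0.0083]
```

View pics/s6c.png

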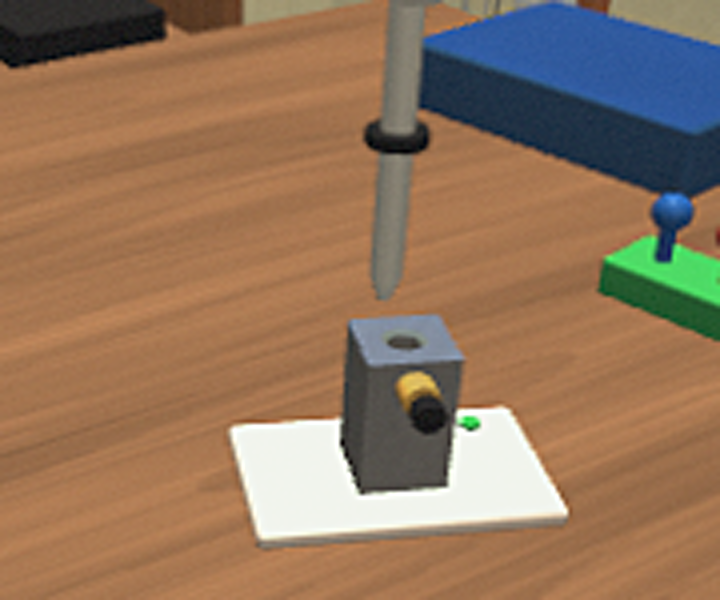

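The crop shows the tip at about (316,169.5) in the full picture, within 1 px of the prediction. The socket hole is at (320.7,181.2), giving (0.523, 0.1565). I'll move over the mouth.

```bash

python3 -m crank '[[0.08,-0.12,0,0,0,0.008,0],[0.163,-0.243,0,0,0,0.008,0],[0.163,-0.243,0.1,0,0,0.008,0],[0.163,-0.243,0.2,0,0,0.008,0],[0.163,-0.243,0.23,0,0,0.008,0],[0.163,-0.243,0.23,0,0,0.008,0],[0.163,-0.243,0.23,0,0,0.008,0]]'
python3 - <<'E'
from h import *
to([.5227,.1565,.26],65.8)
s=telemetry.get_state();print(s["contact_force"],s["wrist_torque"],s["opening"])
T=R.from_quat(s["tcp_rot"]).as_matrix(); tip=s["eef_pos"]+T[:,2]*(.1593); print("tip",tip)
for c in("scene","top"):
    p=imaging.read_camera(c); save(p,c[0]+"7")
    print(c,"pred tip,hole",proj(p,[tip,[.5227,.1565,.1]]).round(1).tolist())
im=cv2.imread("pics/s7.png"); a=cv2.resize(im[130:220,270:370],None,fx=6,fy=6,interpolation=cv2.INTER_CUBIC);cv2.imwrite("pics/s7c.png",a)
E
```

```text
time: 9.5
eef_pos: [0.5231, 0.1559, 0.2733]
tcp_rot: [0.84, 0.543, -0.0, -0.0]
contact_force: [-0.7, -0.0, -1.9]
opening: 0.294
pos [0.5231 0.1559 0.2733] yaw 65.78 tilt [-3.e-04 -2.e-04 -1.e+00] t 9.5
shift units [ 0.003 -0.004  0.089]
turn units [-0.0001  0.0002 -0.0002]
[-0.70973717 -0.02188889 -1.92260999] [-0.00902423  0.01177741  0.02303046] 0.2936725290553471
tip [0.52303449 0.15587494 0.11401489]
scene pred tip,hole [[321.3, 174.3], [321.0, 179.9]]
top pred tip,hole [[175.5, 210.4], [176.4, 211.5]]
```

View pics/s7c.png

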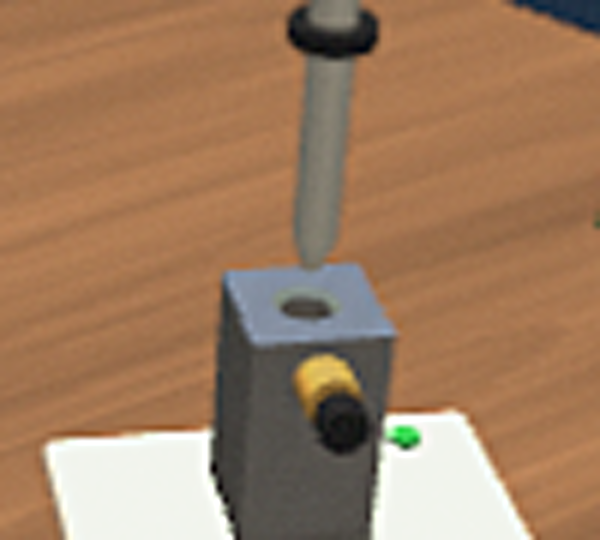

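The tip is at about (322,174.7), directly above the mouth at (321,181). I'll lower it in small steps and watch the force.

```bash

python3 -m crank '[[0,0,0.03,0,0,0,0],[0,0,0.06,0,0,0,0],[0,0,0.09,0,0,0,0],[0,0,0.12,0,0,0,0],[0,0,0.14,0,0,0,0],[0,0,0.16,0,0,0,0],[0,0,0.16,0,0,0,0]]'
python3 - <<'E'
from h import *
to([.5227,.1565,.26],65.8)
s=telemetry.get_state();print(s["contact_force"].round(2),s["wrist_torque"].round(3))
E
```

```text
time: 10.3
eef_pos: [0.5225, 0.1564, 0.2488]
tcp_rot: [0.839, 0.543, -0.001, -0.0]
contact_force: [0.0, -0.2, -2.7]
opening: 0.286
pos [0.5225 0.1564 0.2488] yaw 65.83 tilt [-1.1e-03 -1.0e-04 -1.0e+00] t 10.3
shift units [ 0.001  0.001 -0.075]
turn units [-0.0006  0.0004  0.0003]
[ 0.04 -0.16 -2.69] [0.054 0.033 0.027]
```

```bash

python3 -m crank '[[0,0,0.013,0,0,0,0],[0,0,0.026,0,0,0,0],[0,0,0.04,0,0,0,0],[0,0,0.053,0,0,0,0]]'
python3 -m crank '[[0,0,0.013,0,0,0,0],[0,0,0.026,0,0,0,0],[0,0,0.04,0,0,0,0]]'
python3 - <<'E'
from h import *
to([.5227,.1565,.26],65.8)
s=telemetry.get_state();print(s["contact_force"].round(2),s["wrist_torque"].round(3))
E
```

```text
time: 10.7
eef_pos: [0.5229, 0.1562, 0.2416]
tcp_rot: [0.839, 0.543, 0.0, 0.0]
contact_force: [-0.3, -0.5, -1.7]
opening: 0.285
time: 11.0
eef_pos: [0.5231, 0.1564, 0.2369]
tcp_rot: [0.84, 0.543, 0.0, 0.0]
contact_force: [-2.2, -1.3, 6.1]
opening: 0.29
pos [0.5231 0.1564 0.2369] yaw 65.83 tilt [ 9.e-04  1.e-04 -1.e+00] t 11.0
shift units [-0.    -0.002 -0.154]
turn units [ 0.0005 -0.0003  0.0003]
[-2.15 -1.32  6.09] [-0.273  0.637 -0.   ]
```

Plunger contact: push is about 8 N above the free-hanging reading, and the sideways force is towards -x as expected. I'll continue.

```bash

python3 -m crank '[[0,0,0.013,0,0,0,0],[0,0,0.026,0,0,0,0],[0,0,0.04,0,0,0,0],[0,0,0.053,0,0,0,0]]'
python3 -m crank '[[0,0,0.01,0,0,0,0],[0,0,0.02,0,0,0,0],[0,0,0.03,0,0,0,0]]'
python3 - <<'E'
from h import *
to([.5227,.1565,.26],65.8)
s=telemetry.get_state();print(s["contact_force"].round(2),s["wrist_torque"].round(3))
E
```

```text
time: 11.4
eef_pos: [0.5232, 0.1565, 0.2304]
tcp_rot: [0.839, 0.543, 0.001, 0.0]
contact_force: [-2.2, -0.8, 7.9]
opening: 0.291
time: 11.7
eef_pos: [0.523, 0.1564, 0.2255]
tcp_rot: [0.839, 0.543, 0.0, 0.0]
contact_force: [-3.2, -1.8, 8.6]
opening: 0.292
pos [0.523  0.1564 0.2255] yaw 65.84 tilt [ 8.e-04 -2.e-04 -1.e+00] t 11.7
shift units [-0.    -0.002 -0.23 ]
turn units [ 0.0005 -0.0001  0.0004]
[-3.15 -1.78  8.6 ] [-0.334  0.98  -0.026]
```

```bash
python3 -m crank '[[0,0,0.007,0,0,0,0],[0,0,0.014,0,0,0,0],[0,0,0.021,0,0,0,0]]'
```

```text
time: 12.0
eef_pos: [0.5231, 0.1564, 0.2225]
tcp_rot: [0.839, 0.543, 0.0, 0.0]
contact_force: [-3.1, -0.4, 9.1]
opening: 0.289
```

```bash
python3 -m crank '[[0,0,0.007,0,0,0,0],[0,0,0.014,0,0,0,0],[0,0,0.021,0,0,0,0]]'
```

```text
time: 12.3
eef_pos: [0.5231, 0.1565, 0.2193]
tcp_rot: [0.839, 0.543, 0.0, 0.0]
contact_force: [-2.7, -1.3, 8.6]
opening: 0.286
```

```bash
python3 -m crank '[[0,0,0.007,0,0,0,0],[0,0,0.014,0,0,0,0],[0,0,0.021,0,0,0,0]]'
```

```text
time: 12.6
eef_pos: [0.5231, 0.1565, 0.2161]
tcp_rot: [0.839, 0.543, 0.0, 0.0]
contact_force: [-3.4, 0.1, 8.2]
opening: 0.291
```

```bash
python3 -m crank '[[0,0,0.007,0,0,0,0],[0,0,0.014,0,0,0,0],[0,0,0.021,0,0,0,0]]'
```

```text
time: 12.9
eef_pos: [0.5231, 0.1564, 0.213]
tcp_rot: [0.839, 0.543, 0.0, 0.0]
contact_force: [-3.9, -2.0, 9.5]
opening: 0.287
```

```bash
python3 -m crank '[[0,0,0.007,0,0,0,0],[0,0,0.014,0,0,0,0],[0,0,0.021,0,0,0,0]]'
```

```text
time: 13.2
eef_pos: [0.5231, 0.1565, 0.2098]
tcp_rot: [0.839, 0.543, 0.0, 0.0]
contact_force: [-4.1, -1.6, 8.5]
opening: 0.289
```

```bash
python3 -m crank '[[0,0,0.007,0,0,0,0],[0,0,0.014,0,0,0,0],[0,0,0.021,0,0,0,0]]'
```

```text
time: 13.5
eef_pos: [0.5231, 0.1565, 0.2067]
tcp_rot: [0.839, 0.543, 0.0, 0.0]
contact_force: [-3.1, -1.4, 9.0]
opening: 0.288
```

```bash
python3 -m crank '[[0,0,0.007,0,0,0,0],[0,0,0.014,0,0,0,0],[0,0,0.021,0,0,0,0]]'
```

```text
time: 13.8
eef_pos: [0.5231, 0.1565, 0.2035]
tcp_rot: [0.839, 0.543, 0.0, 0.0]
contact_force: [-4.2, -0.5, 9.7]
opening: 0.286
```

```bash
python3 -m crank '[[0,0,0.007,0,0,0,0],[0,0,0.014,0,0,0,0],[0,0,0.021,0,0,0,0]]'
```

```text
time: 14.1
eef_pos: [0.5231, 0.1566, 0.2008]
tcp_rot: [0.839, 0.543, 0.0, 0.0]
contact_force: [-4.5, 0.2, 12.2]
opening: 0.293
```

The force has risen by about 3 N, which fits the contact spring. From here I'll take finer steps.

```bash
python3 -m crank '[[0,0,0.004,0,0,0,0],[0,0,0.008,0,0,0,0],[0,0,0.012,0,0,0,0]]'
```

```text
time: 14.4
eef_pos: [0.5232, 0.1566, 0.1992]
tcp_rot: [0.839, 0.543, 0.0, 0.0]
contact_force: [-4.1, -1.2, 11.4]
opening: 0.29
```

```bash
python3 -m crank '[[0,0,0.003,0,0,0,0],[0,0,0.006,0,0,0,0],[0,0,0.009,0,0,0,0]]'
```

```text
time: 14.7
eef_pos: [0.5233, 0.1566, 0.1984]
tcp_rot: [0.839, 0.543, 0.0, 0.0]
contact_force: [-4.8, -1.8, 14.3]
opening: 0.287
```

```bash
python3 -m crank '[[0,0,0.003,0,0,0,0],[0,0,0.006,0,0,0,0],[0,0,0.009,0,0,0,0]]'
```

```text
time: 15.0
eef_pos: [0.5235, 0.1567, 0.1982]
tcp_rot: [0.839, 0.543, 0.001, 0.0]
contact_force: [-5.3, -0.8, 17.7]
opening: 0.293
```

```bash
python3 -m crank '[[0,0,0.003,0,0,0,0],[0,0,0.006,0,0,0,0],[0,0,0.006,0,0,0,0]]'
```

```text
time: 15.3
eef_pos: [0.5237, 0.1568, 0.1982]
tcp_rot: [0.839, 0.543, 0.001, 0.0]
contact_force: [-6.2, -1.5, 18.9]
opening: 0.291
```

The tool stopped at z = 0.1982 while the push rose to about 21 N, some 5 mm after the force first rose. That is the hard stop. I'll unload the push before letting go.

```bash
python3 -m crank '[[0,0,-0.01,0,0,0,0],[0,0,-0.02,0,0,0,0],[0,0,-0.027,0,0,0,0],[0,0,-0.027,0,0,0,0]]'
python3 - <<'E'
from h import *
to([.5227,.1565,.26],65.8)
s=telemetry.get_state();print(s["contact_force"].round(2),s["wrist_torque"].round(3))
p=imaging.read_camera("scene"); save(p,"s8")
E
```

```text
time: 15.7
eef_pos: [0.5229, 0.1565, 0.1983]
tcp_rot: [0.839, 0.543, 0.0, 0.0]
contact_force: [-2.9, -0.6, 6.7]
opening: 0.291
pos [0.5229 0.1565 0.1983] yaw 65.84 tilt [ 5.e-04 -1.e-04 -1.e+00] t 15.7
shift units [-0.001 -0.001 -0.411]
turn units [ 0.0003 -0.0001  0.0004]
[-2.89 -0.55  6.66] [-0.319  0.811  0.024]
```

View pics/s8.png

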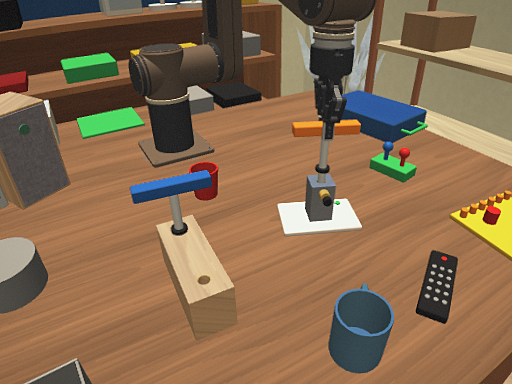

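```bash
python3 -m crank '[[0,0,0,0,0,0,0],[0,0,0,0,0,0,0]]' 20
python3 -m crank '[[0,0,0,0,0,0,0.5],[0,0,0,0,0,0,1],[0,0,0,0,0,0,1],[0,0,0,0,0,0,1],[0,0,0,0,0,0,1],[0,0,0,0,0,0,1]]'
python3 -m crank '[[0,0,-0.05,0,0,0,1],[0,0,-0.15,0,0,0,1],[0,0,-0.35,0,0,0,1],[0,0,-0.6,0,0,0,1],[0,0,-0.9,0,0,0,1],[0,0,-0.9,0,0,0,1],[0,0,-0.9,0,0,0,1]]'
python3 - <<'E'
from h import *
to([.5227,.1565,.26],65.8)
S=imaging.read_camera("scene"); save(S,"s9");T=imaging.read_camera("top"); save(T,"t9");W=imaging.read_camera("wrist"); save(W,"w9")
L=np.array([.026,.13,.022])
for ps in ([W],[S],[W,S]):
    x,f,n=fitbox([(p,orange(p)) for p in ps],[.523,.1565,.217],np.radians(-24),L,.217 if len(ps)==1 else None); print(x.round(4),np.degrees(x[2]),f,n)
E
```

```text
time: 15.95
eef_pos: [0.523, 0.1565, 0.1983]
tcp_rot: [0.839, 0.543, 0.0, 0.0]
contact_force: [-3.8, 0.4, 7.9]
opening: 0.292
time: 16.55
eef_pos: [0.5228, 0.1564, 0.1964]
tcp_rot: [0.84, 0.543, -0.0, -0.0]
contact_force: [-0.7, 0.5, -0.3]
opening: 1.0
time: 17.25
eef_pos: [0.5236, 0.1565, 0.335]
tcp_rot: [0.839, 0.543, 0.003, 0.001]
contact_force: [0.2, 0.4, -0.8]
opening: 0.999
pos [0.5236 0.1565 0.335 ] yaw 65.83 tilt [ 5.8e-03  6.0e-04 -1.0e+00] t 17.25
shift units [-0.004 -0.008  0.5  ]
turn units [ 0.0032 -0.0019  0.0004]
[ 0.5224  0.1555 -0.4257] -24.391960298821896 814.6196078431373 3685
[ 0.5176  0.1606 -0.4032] -23.100928883048407 209.3607843137255 974
[ 0.5223  0.1554 -0.425   0.2161] -24.34823847295893 1024.364705882353 4659
```

View pics/s9.png

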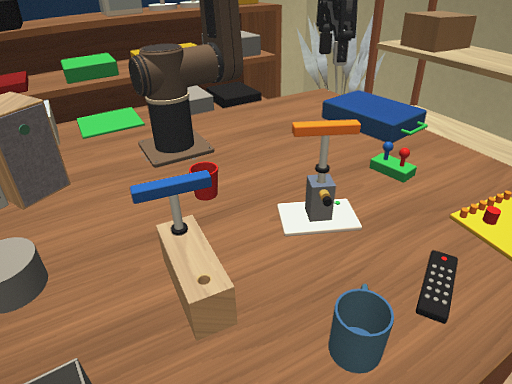

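View pics/w9.png

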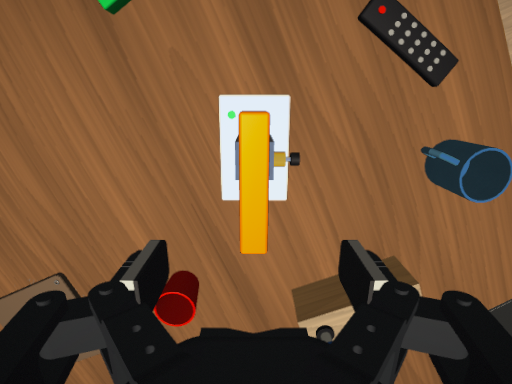

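The lamp stands upright with its bar along the base. Bar yaw is -24.3° against about -24.2° for the base. Head height matches the feel at the stop to within about 1 mm. The blue lamp and the other things look unmoved, so I'm handing in.

```bash
python3 -m crank '[[0,0,-0.1,0,0,0,1],[0,0,-0.1,0,0,0,1],[0,0,-0.1,0,0,0,1]]'
python3 -c "
from plant import ticket; print(ticket.sign_off())"
```

```text
time: 17.7
eef_pos: [0.523, 0.1564, 0.3471]
tcp_rot: [0.839, 0.543, 0.0, 0.0]
contact_force: [0.1, 0.2, -1.1]
opening: 0.998
the job is handed in; nothing more can be done
None
```

I lifted the orange lamp out of the rack and slid it past the plunger into the charging base. It was pushed down to the firm stop, let go and handed in at about 17.7 s.

- **Feel:** Sliding past the plunger took about 11 N. The contact spring showed at tool height z ≈ 0.203 m. The tool then stopped dead at 0.1982 m, about 5 mm lower, while the push rose to about 21 N. I unloaded that push before opening the fingers.
- **Position:** In the last pictures the bar's yaw is -24.3°, against -24.0 to -24.3° for the base in different fits. It stands over the socket to within about 1.5 mm. The head measures 0.216 m high, against 0.217 m expected from the feel.
- **Surroundings:** The last scene picture shows the blue lamp and the other things where they were, and the gripper well clear.
- **Disagreements:** A scene-camera-only fit of the bar was off by about 5 mm and 1°; the closer, better-resolved wrist camera view agrees with the rest. The network's early socket points were also 10 mm or more off, so I used an outline fit of the base instead.
- **Not checked:** I did not press again after letting go. That it stayed fully home rests on the head height and on the residual push having been downward when I released it.

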